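# Probe the sloping pad of a seated casting

### The job

Slide the green casting along its blue jig until you feel it seat against the steel stop. Then take the spring probe out of its stand and hold its tip lightly on the red dot, the probe square to the sloping face, so that the spring plunger is pressed in about half-way (never hard). Finish while still holding the probe there, with the casting still home, and leave the other things on the bench alone.

Things in the scene. Friction and masses are not known exactly. Their poses are not given: they have to be found in the camera images.
- jig: Fixed blue jig plate, 240 (x) x 100 (y) x 12 mm high, lying level. Origin: centre of its underside. Its channel floor is its top, 12 mm above the bench; two steel rails (8 mm high above the floor, 12 mm wide) run along its x, 53 mm apart inside. The casting is pushed along +x of the jig.
- stop_face (a point): Centre of the contact face of the dark steel stop (20 x 50 x 24 mm high, brass knob on top to 38 mm above the channel floor) that stands fixed in the channel. The point lies 12 mm above the channel floor; its x axis points along the jig's x, away from the casting. The stop is rigid.
- part: Green casting, 60 (x) x 50 (y) mm, loose in the jig's channel, 0.22 to 0.45 kg, slides with 1 to 6 N. Origin: centre of its underside; x along the channel towards the stop. Its low end (-x, 30 mm high, flat, upright) is where it is pushed; its high end (+x, 56 mm) meets the stop.
- part_back (a point): Centre of the casting's low upright end face, 15 mm above the casting's underside, 30 mm behind its centre (-x); the place to push towards the stop.
- part_nose (a point): Point on the casting's far end face (+x), 12 mm above its underside; it meets stop_face when the casting is home.
- spot (a point): Centre of the red dot, 14 mm across, on the bare-metal sloping pad of the casting, 44 mm above the casting's underside. The z axis is the outward normal of the pad: it leans 25 degrees from vertical towards the casting's low end (-x).
- stand: Fixed black probe stand, 60 x 60 x 65 mm high, with a 22 mm square hole straight through. Origin: centre of its underside. The probe hangs upright in the hole, its collar resting on the stand's top; it lifts straight out (needs about 60 mm).
- probe_grip (a point): Centre of the spring probe's grey handle: 24 x 24 mm square, 60 mm long along the probe's axis (4 mm cap above it, top 34 mm above this point). z runs along the probe's axis, away from the tip; x and y are square to the handle's flat sides. Below the handle are a yellow collar (32 mm across, its underside 36 mm below this point), an aluminium nose (16 mm across, ending 71 mm below this point) and the plunger. The probe weighs 0.15 kg.
- probe_tip (a point): Round brass tip (8 mm across) of the probe's plunger: the point at its very end, on the probe's axis, 91 mm below probe_grip when the plunger is out.
- plunger (a joint): How far the probe's spring plunger is pressed in, m: 0 free, 0.012 at its hard end. The spring gives 0.5 N as it starts to move and 0.5 N more for each mm (6.5 N at the end).
- probe: The spring probe as a whole (see probe_grip); origin: on its axis at the underside of the collar; z along the axis away from the tip.
- spare: Bystander: grey casting of the same shape without a dot, origin under its centre.
- jar: Bystander: small jar, 56 mm across, 60 mm high, origin under its centre.
- driver: Bystander: screwdriver with a red handle, lying.
- pliers: Bystander: pliers with blue grips, about 160 mm long, lying.
- caliper: Bystander: steel caliper, 210 mm long, lying.
- marker: Bystander: orange marker pen, 120 mm long, 14 mm thick, lying.
- stop: The steel stop as a whole; origin: centre of its underside on the channel floor, 10 mm beyond its contact face; x along the jig's x.
Things that resemble listed ones, but are neither listed nor needed, are in the scene too. There is more than one size of the probe; the job needs the middle-sized.

How it is judged (in metres and radians):
On the way, in this order (a step that is already met when the one before it is completed fails the run):
1. the casting is pressed against the stop (over 1 N) (contact force between part and stop above 1 N and x of part_nose in the frame of stop_face above -0.0025 m), for 0.02 s.
2. the probe is held by the fingers, clear of its stand (distance of probe_grip from where it was at the start of the episode above 0.06 m and contact force between the fingers and probe above 1 N and contact force between probe and stand below 0.05 N), for 0.2 s.
At the end, for the whole second after the job is handed in: Casting level, its end within 3 mm of the stop; probe held by the fingers alone, tip within 7 mm of the dot's centre, axis within 8 degrees of square to the pad, plunger pressed in 3 to 9 mm; fingers off the casting (x of part_nose in the frame of stop_face above -0.003 m and angle between the x axis of part and the x axis of jig, either way round below 0.1 rad and angle between part's own z axis and vertical below 0.06 rad and distance between probe_tip and spot below 0.007 m and angle between the z axis of probe_grip and the z axis of spot, either way round below 0.14 rad and value of joint plunger between 0.003 and 0.009 m and contact force between probe and part above 1 N and contact force between the fingers and probe above 1 N and contact force between probe and stand below 0.05 N and contact force between the fingers and part below 0.05 N); the arm keeps its last pose, push and grip.
It fails at once if the probe is pressed hard on the casting (over 15 N) (contact force between probe and part above 15 N).
It fails at once if a bystander is disturbed (moved over 20 mm) (distance of any of spare, jar, driver, pliers, caliper, marker from where it was at the start of the episode above 0.02 m).
It also fails if it takes over 58 s, if anything falls off the work surface, if the arm or the gripper's body presses on something with over 40 N, if the wrist force passes 120 N, or if a joint passes its speed limit or range.

### The arm

A 6-joint arm with a two-finger parallel gripper is mounted at the origin on the work surface. World frame = base frame: x ahead of the robot, y to its left, z up, the work surface at z = 0. Lengths are in mm, angles in rad, forces in N, time in s.
With the tool pointing down it reaches from about 350 to 875 mm from the base axis. Payload 4.2 kg.
Tool frame: the origin (TCP) lies between the finger pads; the fingertips stand 17 mm ahead of it and the grasp point (between the pads) lies 2 mm behind it (nose_length is the distance from the TCP to the fingertips, in mm); z points along the fingers, y is the direction in which the jaws open and shut (so a half turn about z gives the same grasp; the last joint's range is limited). The gripper opens to 85 mm and grips with 20 to 120 N. Pads are 22 mm wide; open, the fingers measure 114 mm over their backs; the gripper's body (76 mm by 85 mm) begins 54 mm behind the grasp point. The pads swing forward as they close: fully open they stand 13 mm farther back than shut.
Start: joints at [-0.965, 0.385, 0.008, 0, -1.194, -0.259], TCP at [212.446, -587.764, 248.312] pointing down, gripper open.
Joint ranges: [-3.14, 3.14], [-1.21, 2.06], [-1.07, 1.41], [-3.16, 2.05], [-2.99, -0.16], [-3.1, 3.1]. Speed limits (rad/s): [2.79, 2.79, 3.14, 3.14, 3.14, 3.14].

### API

Orientations are given as a unit quaternion [x, y, z, w].
In Python, from bench import * gives the robot as it stands.
- The arm moves only by the tool jog_arm, never from a script. Its argument "increments" is a list of rows, each a list of 4 numbers: the shift along the tool's x, y, z in m, then the turn about the tool's z in degrees. A call has 1 to 10 rows; each row is the pose to reach, as a shift and turn from the pose measured when the call began, along the tool's axes at that moment; what a row does not reach only later rows make up. A row lasts 1/8 s, in which the tool goes at most 62.5 mm and 10.7 degrees, less where a joint would pass 70% of its speed; a pose out of reach is approached as far as the arm can. A call with a gripper value outside its range is refused whole. "hand" is the gripper's target within -1 to 1 (fully open at 1, half-way at 0, shut at -1), set as the call begins (left out, the last holds). The fingers move at their own pace and stop on an object; the grip force is fixed at half the most. Time passes only in rows, so rows that repeat a pose let the fingers close. It gives the time, the measured TCP pose, the force and the opening at its end, in the units of the state.
- read_state(): the state, without advancing time (a new reading comes with each control period).
- get_image(name): name is "scene" or "side" or "wrist"; returns the picture (400x640x3 uint8, red, green, blue); there is no depth.
- calibration(name): a dict with "fx", "fy", "cx", "cy" (pixels), "position" and "rotation" of the camera in the world; the wrist camera has in their place "hand_eye" (4x4, takes a point from camera to tool coordinates, whose origin is the TCP and whose axes are the flange's). Camera axes: x right, y up, looking along -z (the intrinsics and any distortion apply to the point x, -y, -z); pixel columns grow to the right and rows downward; lengths in mm; the calibration is good to about 2 mm. The wrist camera is an equidistant fisheye: a pixel r from the principal point sees the ray r / f radians off the axis. A picture is of the moment at which its call begins: read the wrist's pose just before it. calibration takes no time and is no camera call.
- job_done(): hands the job in, once; it reports no verdict.
The state is a dict: "clock": time; "joints": joint angles; "joint_vel": joint speeds; "joint_efforts": joint torques, N m; "position": TCP position; "ee_rot": TCP orientation; "contact_force": force on the tool from outside, world axes, zero at the start; "wrist_torque": the same for the moment, N m; "gripper_width": finger opening in mm.
Only numpy, scipy, OpenCV 4.12 (cv2) and the standard library are available. Lean on these libraries where they do the work, as an engineer would, in place of code of your own. Each camera call takes 0.05 s, during which the arm holds its last target.

## Working session

There is one attempt and no reset: what is moved stays moved. The work goes in short steps, Python scripts to look and compute and a tool call to move; the robot and the scene stay as the last step left them, time stands still between calls to the robot, and variables do not carry over. Pictures are saved under pics/ and viewed, and the job is handed in when it is done.

Besides the shell and the picture viewer there is one more tool, called in YAML: its name, and indented under it one key for each argument. jog_arm: Moves the arm, as the interface text tells. Its arguments: {"type":"object","properties":{"increments":{"type":"array"},"hand":{"type":"number"}},"required":["increments"]}

```bash
ls; mkdir -p pics; python3 - <<'E'
from bench import *
import cv2
s=read_state(); print({k:s[k] for k in ['clock','position','ee_rot','gripper_width','contact_force']})
for n in ['scene','side','wrist']:
    im=get_image(n); cv2.imwrite(f'pics/{n}0.png',im[:,:,::-1]); c=calibration(n); print(n,c)
E
```

```text
pics
{'clock': 0.0, 'position': array([ 212.26922527, -587.26322524,  247.24376893]), 'ee_rot': array([-1.72430513e-01,  9.85021119e-01,  1.03584153e-03, -1.99675863e-04]), 'gripper_width': 85.55003713810294, 'contact_force': array([ 0.2279745 ,  0.08692445, -0.24645387])}
scene {'fx': 365.7045410376554, 'fy': 365.7045410376554, 'cx': 321.42925395044307, 'cy': 200.085023946381, 'position': array([1031.57311915, -292.73423131,  814.23253644]), 'rotation': array([0.29170652, 0.15188634, 0.45912932, 0.82525033])}
side {'fx': 416.18532886949913, 'fy': 416.18532886949913, 'cx': 317.79808703497895, 'cy': 194.80094078135275, 'position': array([479.13657703, 810.16180942, 903.87247151]), 'rotation': array([-0.00835621,  0.38061605,  0.92420785, -0.03002397])}
wrist {'fx': 309.70691628693146, 'fy': 309.70691628693146, 'cx': 321.46532163504327, 'cy': 202.13968021358457, 'hand_eye': array([[-1.91745048e-03,  9.60692713e-01,  2.77607340e-01,
         7.12986895e+01],
       [ 9.99997802e-01,  1.60655102e-03,  1.34738661e-03,
        -3.30822160e-01],
       [ 8.48434145e-04,  2.77609313e-01, -9.60693681e-01,
        -1.26608347e+02],
       [ 0.00000000e+00,  0.00000000e+00,  0.00000000e+00,
         1.00000000e+00]])}
```

View pics/scene0.png

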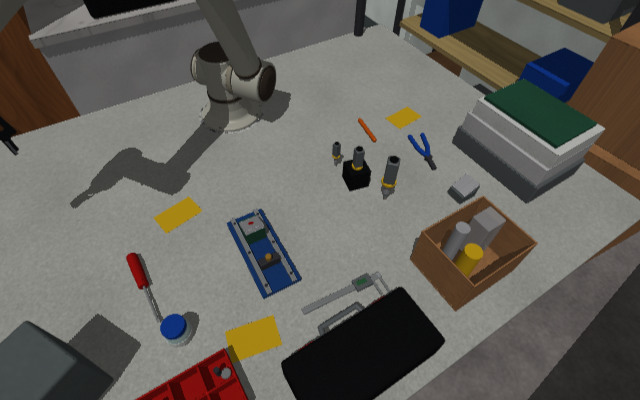

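View pics/side0.png

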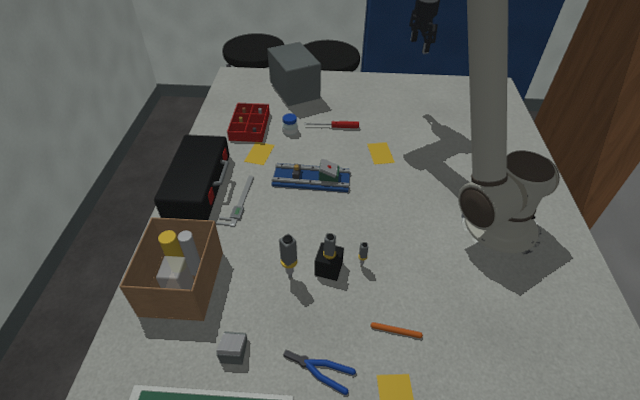

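View pics/wrist0.png

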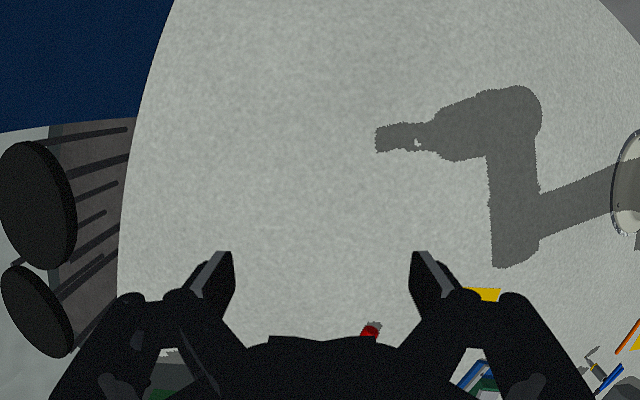

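```bash
cat > h.py <<'E'
from bench import *
import numpy as np, cv2
from scipy.spatial.transform import Rotation as R
C={}
def cal(n):
    if n not in C: C[n]=calibration(n)
    return C[n]
def wristT(s):
    T=np.eye(4);T[:3,:3]=R.from_quat(s['ee_rot']).as_matrix();T[:3,3]=s['position'];return T@cal('wrist')['hand_eye']
def ray(n,uv,T=None):
    c=cal(n);x=(uv[0]-c['cx'])/c['fx'];y=(uv[1]-c['cy'])/c['fy']
    if n=='wrist':
        r=np.hypot(x,y);k=np.sin(r)/r if r>1e-9 else 1
        d=np.array([x*k,-y*k,-np.cos(r)]);return T[:3,3],T[:3,:3]@d
    d=np.array([x,-y,-1]);return c['position'],R.from_quat(c['rotation']).as_matrix()@(d/np.linalg.norm(d))
def onz(n,uv,z,T=None):
    o,d=ray(n,uv,T);return o+d*(z-o[2])/d[2]
def proj(n,p,T=None):
    c=cal(n)
    if n=='wrist': q=T[:3,:3].T@(np.array(p)-T[:3,3])
    else: q=R.from_quat(c['rotation']).as_matrix().T@(np.array(p)-c['position'])
    x,y,z=q[0],-q[1],-q[2]
    if n=='wrist':
        r=np.hypot(x,y);t=np.arctan2(r,z);return np.array([c['cx']+c['fx']*t*x/r,c['cy']+c['fy']*t*y/r])
    return np.array([c['cx']+c['fx']*x/z,c['cy']+c['fy']*y/z])
def tri(rs):
    A=np.zeros((3,3));b=np.zeros(3)
    for o,d in rs:
        P=np.eye(3)-np.outer(d,d);A+=P;b+=P@o
    p=np.linalg.solve(A,b);return p,[np.linalg.norm(np.cross(p-o,d)) for o,d in rs]
def snap(n,tag):
    s=read_state();im=get_image(n);cv2.imwrite(f'pics/{tag}.png',im[:,:,::-1]);np.save(f'pics/{tag}.npy',wristT(s))
    return im,s
def crop(tag,u0,v0,u1,v1,k,out):
    im=cv2.imread(f'pics/{tag}.png')[v0:v1,u0:u1];cv2.imwrite(f'pics/{out}.png',cv2.resize(im,None,fx=k,fy=k,interpolation=cv2.INTER_CUBIC))
E
python3 - <<'E'
from h import *
crop('scene0',215,130,415,305,4,'c1')
crop('side0',260,140,400,290,5,'c2')
crop('side0',265,145,365,200,8,'c3')
print(onz('scene',(357,148),100),onz('side',(330,236),125))
print(onz('scene',(252,225),40),onz('scene',(267,258),45))
E
```

```text
[452.74076208 204.09635075 100.        ] [483.30807031 176.03773772 125.        ]
[ 495.63926098 -149.4267969    40.        ] [ 603.90130018 -161.10070064   45.        ]
```

View pics/c1.png

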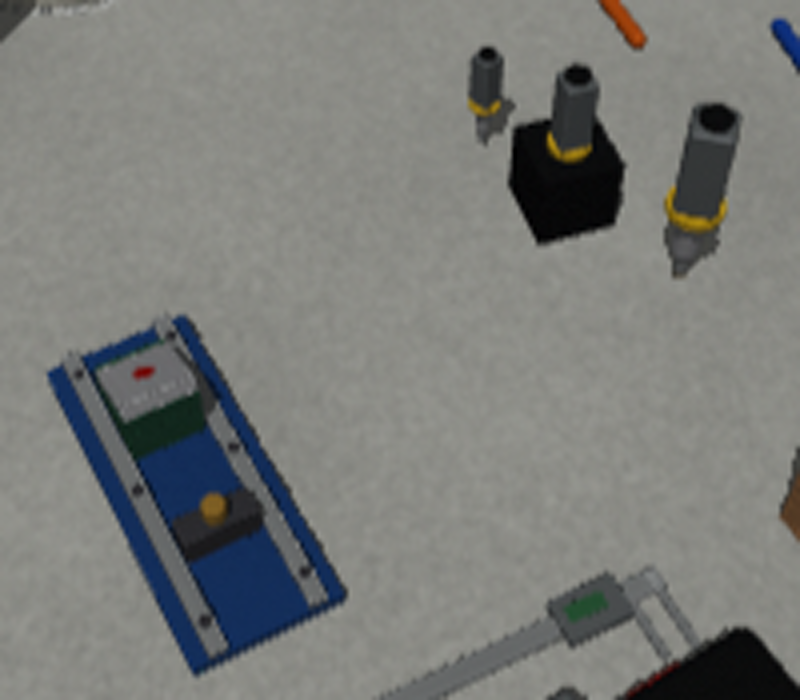

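View pics/c2.png

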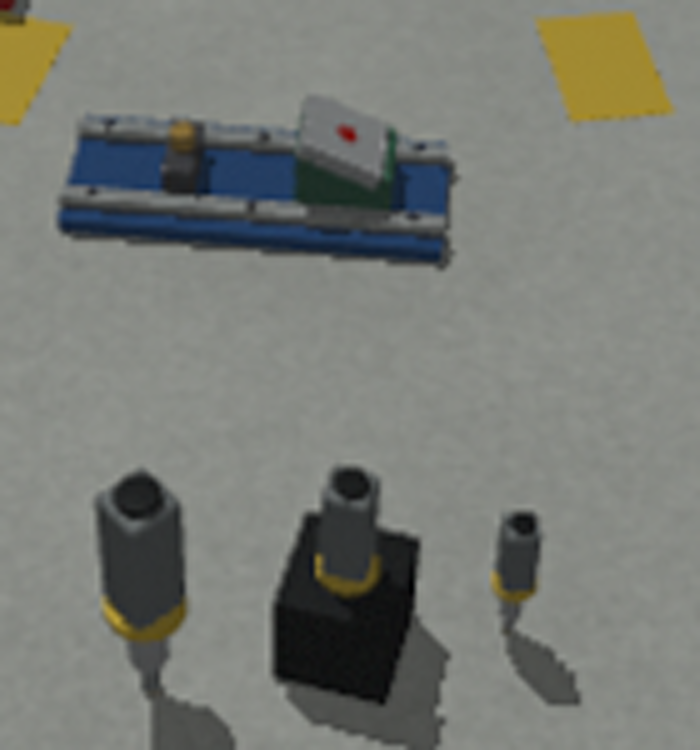

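```bash
python3 - <<'E'
from h import *
a=[(50,373),(183,317),(346,597),(197,667)]
P=[onz('scene',(u/4+215,v/4+130),12) for u,v in a]
for p in P: print(p.round(1))
print([np.linalg.norm(P[i]-P[(i+1)%4]).round(1) for i in range(4)], sum(P)/4)
for i,j in((0,3),(1,2)): d=P[j]-P[i];print('yaw',np.degrees(np.arctan2(d[1],d[0])))
def T(s,d): return tri([ray('scene',(s[0]/4+215,s[1]/4+130)),ray('side',(d[0]/5+260,d[1]/5+140))])
print('probe top',T((578,73),(352,485)))
print('small top',T((488,53),(523,523)))
print('large top',T((716,118),(139,496)))
print('dot',T((143,373),(347,133)))
print('knob',T((213,505),(182,137)))
# stand top corners z65
for p in [(517,130),(600,122),(624,168),(535,198)]: print(onz('scene',(p[0]/4+215,p[1]/4+130),65).round(1))
for p in [(310,515),(419,541),(398,628),(275,600)]: print(onz('side',(p[0]/5+260,p[1]/5+140),65).round(1))
E
```

```text
[ 437.4 -197.    12. ]
[ 441.4 -101.4   12. ]
[ 680.1 -111.6   12. ]
[ 673.  -206.9   12. ]
[np.float64(95.7), np.float64(238.9), np.float64(95.5), np.float64(235.8)] [ 557.93437862 -154.20998664   12.        ]
yaw -2.394816979551254
yaw -2.453664619971219
probe top (array([482.8698977 , 186.15353515, 133.03834185]), [np.float64(0.821501273765016), np.float64(0.8215012737650481)])
small top (array([398.68489421, 171.55249401,  91.94989825]), [np.float64(1.4424708221165965), np.float64(1.4424708221166331)])
large top (array([580.18496097, 219.44058778, 157.53512161]), [np.float64(1.591012962699988), np.float64(1.5910129626998326)])
dot (array([ 498.00324672, -153.12184862,   55.18687896]), [np.float64(1.5265822625677938), np.float64(1.526582262567598)])
knob (array([ 599.83720516, -156.36569523,   43.53764707]), [np.float64(0.5542247956786563), np.float64(0.5542247956784726)])
[454.  162.5  65. ]
[478.3 218.   65. ]
[523.2 205.7  65. ]
[513.9 136.5  65. ]
[503.  151.4  65. ]
[447.3 164.2  65. ]
[456.5 217.8  65. ]
[517.3 205.3  65. ]
```

```bash
cat >> h.py <<'E'
def togo(p,yaw=None):
    """shift (tool axes, m) and turn (deg) to reach TCP world p, tool-x yaw (deg)"""
    s=read_state();M=R.from_quat(s['ee_rot']).as_matrix()
    d=M.T@(np.array(p)-s['position'])/1000
    y0=np.degrees(np.arctan2(M[1,0],M[0,0]))
    t=0 if yaw is None else -((yaw-y0+180)%360-180)
    print('t',round(s['clock'],2),'pos',s['position'].round(1),'yaw',round(y0,2),'tilt',np.degrees(np.arccos(-M[2,2])).round(2),'shift',d.round(4),'turn',round(t,2),'F',s['contact_force'].round(1),'w',round(s['gripper_width'],1))
E
python3 - <<'E'
from h import *
togo([480,-155,250],177.6)
E
```

```text
t 0.15 pos [ 212.3 -587.4  247.5] yaw -160.14 tilt 0.1 shift [-0.3987  0.3157 -0.0021] turn 22.26 F [ 0.3 -0.2 -0.3] w 85.2
```

jog_arm:
  increments:
    - [-0.04,0.032,0,3]
    - [-0.08,0.063,0,5]
    - [-0.12,0.095,0,8]
    - [-0.16,0.126,0,10]
    - [-0.2,0.158,0,13]
    - [-0.24,0.19,0,15]
    - [-0.28,0.222,0,18]
    - [-0.32,0.253,0,20]
    - [-0.36,0.285,0,22.3]
    - [-0.399,0.316,0,22.3]
  hand: -1

```text
clock: 1.4
position: [480.7, -153.0, 247.9]
ee_rot: [0.021, 1.0, 0.001, -0.0]
contact_force: [0.2, -0.7, 0.4]
gripper_width: -0.0
```

```bash
python3 - <<'E'
from h import *
snap('wrist','w1'); togo([480,-155,250],177.6)
E
```

```text
t 1.45 pos [ 483.6 -149.8  247.8] yaw 177.79 tilt 0.16 shift [ 0.0034 -0.0053 -0.0022] turn 0.19 F [2.6 1.6 0.9] w -0.4
```

View pics/w1.png

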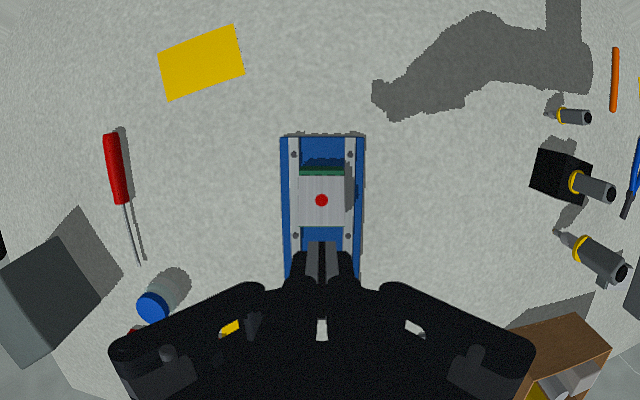

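```bash
python3 - <<'E'
from h import *
im,s=snap('wrist','w2'); T=np.load('pics/w2.npy'); togo([480,-155,250],177.6)
hsv=cv2.cvtColor(im,cv2.COLOR_RGB2HSV)
red=((hsv[...,0]<8)|(hsv[...,0]>172))&(hsv[...,1]>150)&(hsv[...,2]>80)
n,l,st,c=cv2.connectedComponentsWithStats(red.astype(np.uint8))
for i in range(1,n):
    if st[i,4]>30: print(st[i],c[i].round(1),onz('wrist',c[i],56,T).round(1))
crop('w2',265,120,385,290,5,'c4')
E
```

```text
t 1.5 pos [ 482.2 -151.5  247.7] yaw 177.85 tilt 0.1 shift [ 0.002  -0.0036 -0.0023] turn 0.25 F [-0.6 -0.1  0.5] w 0.4
[100 129  25  73 993] [111.8 164.1] [ 445.9 -406.    56. ]
[312 191  12  12 114] [317.8 196.8] [ 498.9 -154.9   56. ]
```

View pics/c4.png

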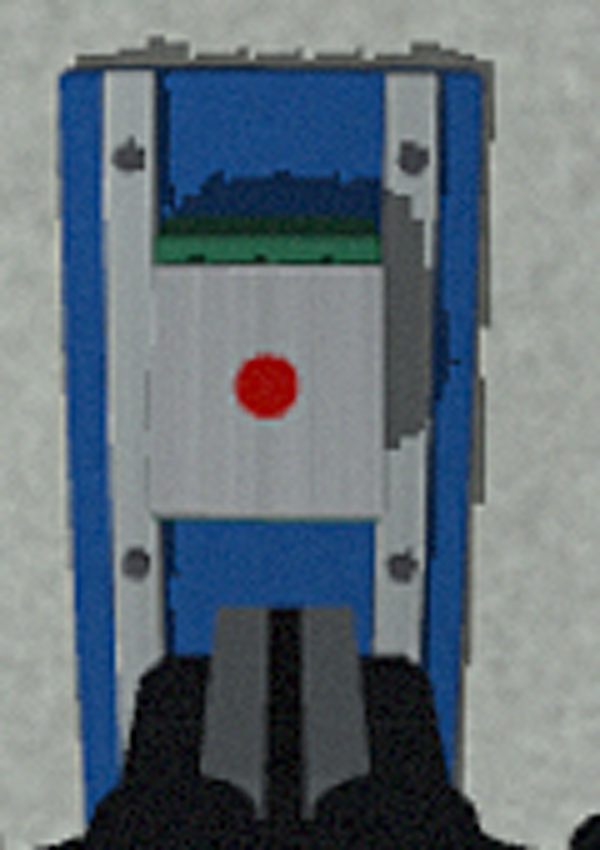

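```bash
python3 - <<'E'
from h import *
T=np.load('pics/w2.npy')
f=lambda u,v,z:onz('wrist',(265+(u+.5)/5-.5,120+(v+.5)/5-.5),z,T).round(1)
for p in [(62,72,12),(485,72,12),(85,800,12),(460,780,12)]: print('jig',f(*p))
for p in [(104,72,20),(437,72,20),(155,72,20),(385,72,20),(165,650,20),(373,650,20)]: print('rail',f(*p))
for p in [(157,217,27),(383,217,27),(157,265,42),(383,265,42),(157,235,42),(270,235,42),(157,517,68),(383,517,68)]: print('cast',f(*p))
E
```

```text
jig [ 432.6 -200.4   12. ]
jig [ 436.7 -101.5   12. ]
jig [ 624.6 -210.    12. ]
jig [ 622.3 -108.8   12. ]
rail [ 432.7 -189.5   20. ]
rail [ 435.9 -113.6   20. ]
rail [ 433.4 -177.8   20. ]
rail [ 435.6 -125.5   20. ]
rail [ 576.4 -184.2   20. ]
rail [ 578.5 -131.8   20. ]
cast [ 466.  -178.6   27. ]
cast [ 468.1 -127.3   27. ]
cast [ 474.3 -177.9   42. ]
cast [ 476.3 -128.5   42. ]
cast [ 467.6 -177.5   42. ]
cast [ 468.7 -152.9   42. ]
cast [ 523.2 -178.9   68. ]
cast [ 525.2 -131.3   68. ]
```

```bash
python3 - <<'E'
from h import *
togo([446,-152.2,42],177.5)
E
```

```text
t 1.5 pos [ 482.2 -151.5  247.7] yaw 177.85 tilt 0.1 shift [ 0.0361 -0.0024  0.2057] turn 0.35 F [-0.6 -0.1  0.5] w 0.4
```

jog_arm:
  increments:
    - [0.036,-0.002,0.04,0.4]
    - [0.036,-0.002,0.09,0.4]
    - [0.036,-0.002,0.13,0.4]
    - [0.036,-0.002,0.165,0.4]
    - [0.036,-0.002,0.19,0.4]
    - [0.036,-0.002,0.206,0.4]
    - [0.036,-0.002,0.206,0.4]

```text
clock: 2.38
position: [444.9, -152.1, 40.6]
ee_rot: [0.023, 1.0, 0.001, -0.002]
contact_force: [-0.6, 0.4, 0.3]
gripper_width: -0.1
```

```bash
python3 - <<'E'
from h import *
togo([446,-152.2,42],177.5)
snap('wrist','w3');snap('scene','s3');snap('side','d3')
crop('s3',205,150,325,310,5,'c5')
E
```

```text
t 2.38 pos [ 444.9 -152.1   40.6] yaw 177.42 tilt 0.24 shift [-0.0011 -0.     -0.0014] turn -0.08 F [-0.6  0.4  0.3] w -0.1
```

View pics/c5.png

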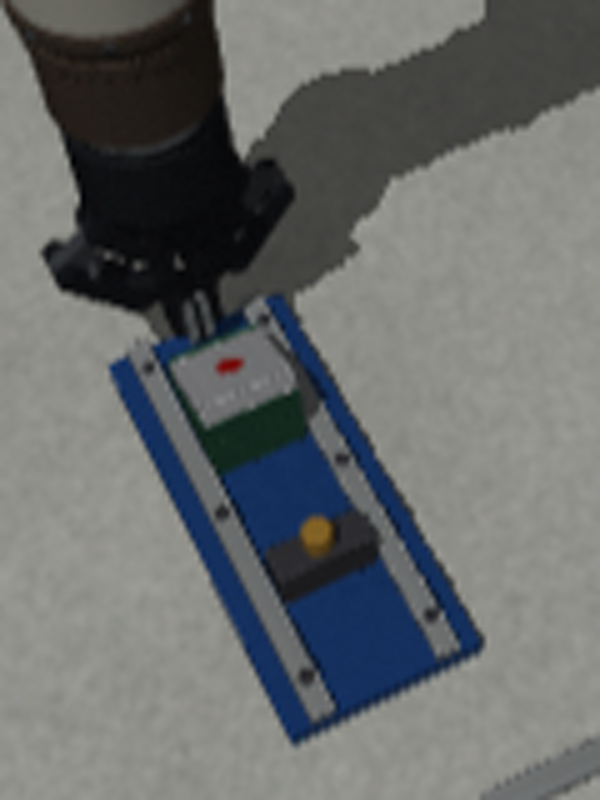

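View pics/w3.png

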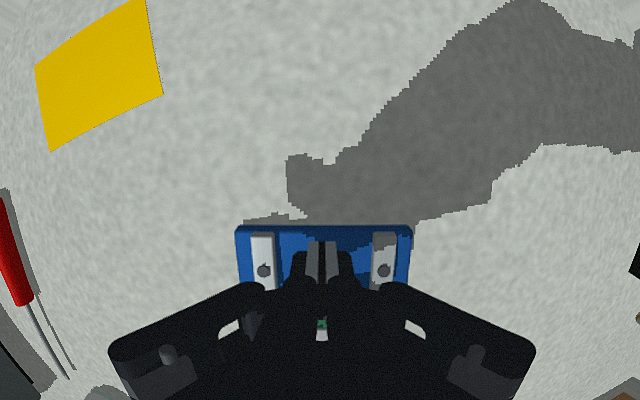

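jog_arm:
  increments:
    - [-0.006,0,-0.001,0]
    - [-0.012,0,-0.001,0]
    - [-0.018,0,-0.001,0]
    - [-0.024,0,-0.001,0]
    - [-0.03,0,-0.001,0]
    - [-0.036,0,-0.001,0]
    - [-0.042,0,-0.001,0]
    - [-0.048,0,-0.001,0]
    - [-0.054,0,-0.001,0]
    - [-0.06,0,-0.001,0]

```text
clock: 3.78
position: [507.0, -154.7, 43.3]
ee_rot: [0.022, 1.0, 0.001, 0.001]
contact_force: [-0.9, -0.3, -1.0]
gripper_width: 0.1
```

```bash
python3 - <<'E'
from h import *
togo([515,-154.7,42],177.5)
snap('side','d4')
crop('d4',240,120,400,220,5,'c6')
E
```

```text
t 3.77 pos [ 507.  -154.7   43.3] yaw 177.45 tilt 0.13 shift [-0.0079  0.0003  0.0013] turn -0.05 F [-0.9 -0.3 -1. ] w 0.1
```

View pics/c6.png

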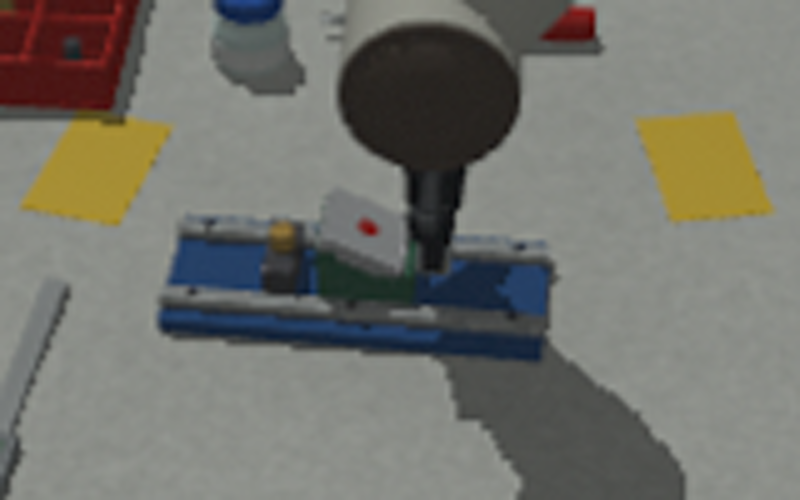

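Pushing works: the casting has moved, with about 10 mm left to the stop. I'll take it in small steps and watch the force.

jog_arm:
  increments:
    - [-0.003,0,0.001,0]
    - [-0.006,0,0.001,0]
    - [-0.008,0,0.001,0]
    - [-0.01,0,0.001,0]
    - [-0.012,0,0.001,0]

```text
clock: 4.45
position: [520.2, -155.3, 42.5]
ee_rot: [0.022, 1.0, 0.001, 0.001]
contact_force: [-1.9, 0.5, -0.3]
gripper_width: -0.0
```

jog_arm:
  increments:
    - [-0.002,0,0,0]
    - [-0.003,0,0,0]

```text
clock: 4.7
position: [521.3, -155.3, 42.4]
ee_rot: [0.022, 1.0, 0.001, -0.001]
contact_force: [-7.6, 1.3, 6.7]
gripper_width: -0.2
```

jog_arm:
  increments:
    - [-0.002,0,0,0]
    - [-0.003,0,0,0]

```text
clock: 4.95
position: [521.3, -155.4, 42.3]
ee_rot: [0.023, 1.0, 0.001, -0.004]
contact_force: [-8.5, 2.0, 6.5]
gripper_width: -0.3
```

```bash
python3 - <<'E'
from h import *
togo([515,-154.7,42],177.5)
snap('side','d5');snap('scene','s5')
a=cv2.imread('pics/d5.png')[120:220,240:400];b=cv2.imread('pics/s5.png')[190:310,205:325]
a=cv2.resize(a,None,fx=4,fy=4);b=cv2.resize(b,None,fx=4,fy=4)
o=np.zeros((400+0,0,3),np.uint8)
cv2.imwrite('pics/c7.png',cv2.resize(np.hstack([a,b[:400]]),None,fx=.7,fy=.7))
E
```

```text
t 4.95 pos [ 521.3 -155.4   42.3] yaw 177.41 tilt 0.51 shift [0.0063 0.0004 0.0003] turn -0.09 F [-8.5  2.   6.5] w -0.3
```

View pics/c7.png

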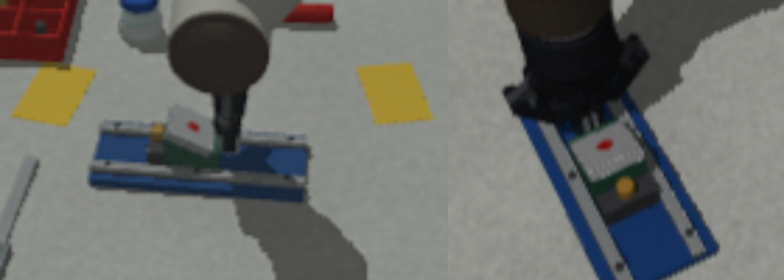

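jog_arm:
  increments:
    - [-0.004,0,0.001,0]
    - [-0.007,0,0.001,0]

```text
clock: 5.3
position: [521.4, -155.7, 40.5]
ee_rot: [0.024, 1.0, 0.001, -0.012]
contact_force: [-16.9, 2.2, 11.7]
gripper_width: -0.2
```

jog_arm:
  increments:
    - [0.005,0,0,0]
    - [0.02,0,0,0]
    - [0.03,0,-0.01,0]
    - [0.03,0,-0.06,0]
    - [0.03,0,-0.12,0]
    - [0.03,0,-0.18,0]
    - [0.03,0,-0.21,0]

```text
clock: 6.18
position: [497.7, -155.1, 256.3]
ee_rot: [0.023, 1.0, 0.001, -0.008]
contact_force: [-0.2, 0.6, -0.2]
gripper_width: -0.1
```

```bash
python3 - <<'E'
from h import *
im,s=snap('wrist','w6');T=np.load('pics/w6.npy'); togo([470,120,260],177.5)
hsv=cv2.cvtColor(im,cv2.COLOR_RGB2HSV)
red=((hsv[...,0]<8)|(hsv[...,0]>172))&(hsv[...,1]>150)&(hsv[...,2]>80)
n,l,st,c=cv2.connectedComponentsWithStats(red.astype(np.uint8))
for i in range(1,n):
    if st[i,4]>30: print(st[i],c[i].round(1),onz('wrist',c[i],56,T).round(1))
snap('side','d6');snap('scene','s6')
for n_ in ['side','scene']:
    im=cv2.imread(f"pics/{'d6' if n_=='side' else 's6'}.png");h=cv2.cvtColor(im,cv2.COLOR_BGR2HSV)
    red=((h[...,0]<10)|(h[...,0]>170))&(h[...,1]>130)&(h[...,2]>60)
    n,l,st,c=cv2.connectedComponentsWithStats(red.astype(np.uint8))
    for i in range(1,n):
        if 3<st[i,4]<60:print(n_,st[i],c[i].round(1),onz(n_,c[i],56).round(1))
crop('w6',230,120,410,290,4,'c8')
E
```

```text
t 6.22 pos [ 499.2 -155.6  259.3] yaw 177.37 tilt 0.59 shift [ 4.180e-02  2.739e-01 -1.000e-04] turn -0.13 F [1.8 0.3 3.2] w -0.3
[ 106  123   26   72 1024] [117.7 157.6] [ 448.4 -406.8   56. ]
[317 234  12   8  74] [322.3 237.9] [ 560.  -157.9   56. ]
[121 323  26  14  90] [134.  327.7] [ 705.6 -457.5   56. ]
side [222 149   5  11  37] [224.3 154.5] [ 831.3 -188.    56. ]
side [308 164   3   3   7] [309. 165.] [ 560.  -156.7   56. ]
scene [258 240   6   3  12] [260.7 241.2] [ 560.9 -155.1   56. ]
scene [377 298   4   3   4] [378.5 299. ] [828.2  -2.2  56. ]
scene [299 346   6   4   7] [301.3 347.7] [ 828.2 -197.1   56. ]
```

View pics/c8.png

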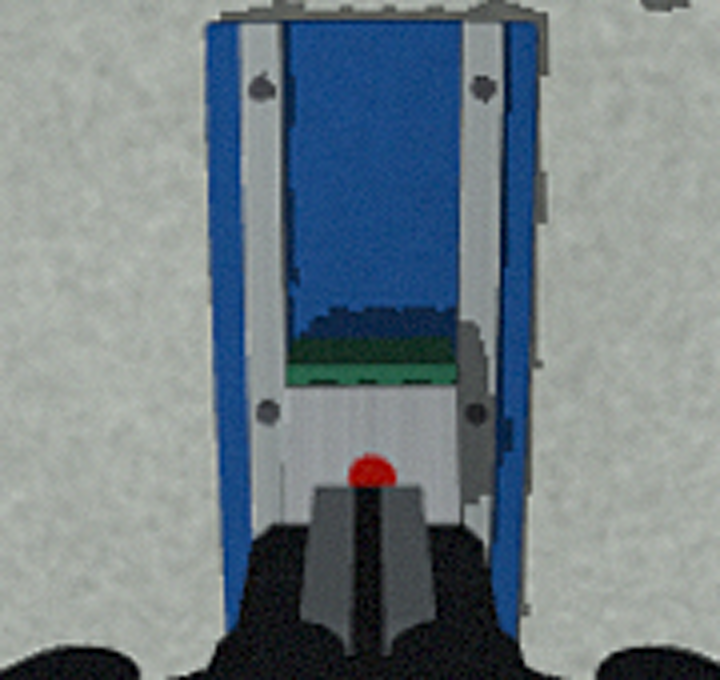

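jog_arm:
  increments:
    - [0.004,0.05,0,0]
    - [0.008,0.1,0,0]
    - [0.012,0.15,0,0]
    - [0.016,0.2,0,0]
    - [0.02,0.25,0,0]
    - [0.025,0.3,0,0]
    - [0.033,0.325,0,0]
    - [0.033,0.34,0,0]
    - [0.033,0.34,0,0]
  hand: 0.2

```text
clock: 7.45
position: [480.1, 186.5, 254.5]
ee_rot: [0.023, 1.0, 0.001, -0.009]
contact_force: [0.6, -0.5, 0.3]
gripper_width: 51.3
```

```bash
python3 - <<'E'
from h import *
im,s=snap('wrist','w7');T=np.load('pics/w7.npy'); togo([482,186,260],177.5)
crop('w7',220,80,420,250,4,'c9')
E
```

```text
t 7.5 pos [480.1 185.9 254.7] yaw 177.31 tilt 1.09 shift [-0.0018  0.0002 -0.0053] turn -0.19 F [ 0.4 -0.9  0. ] w 51.5
```

View pics/c9.png

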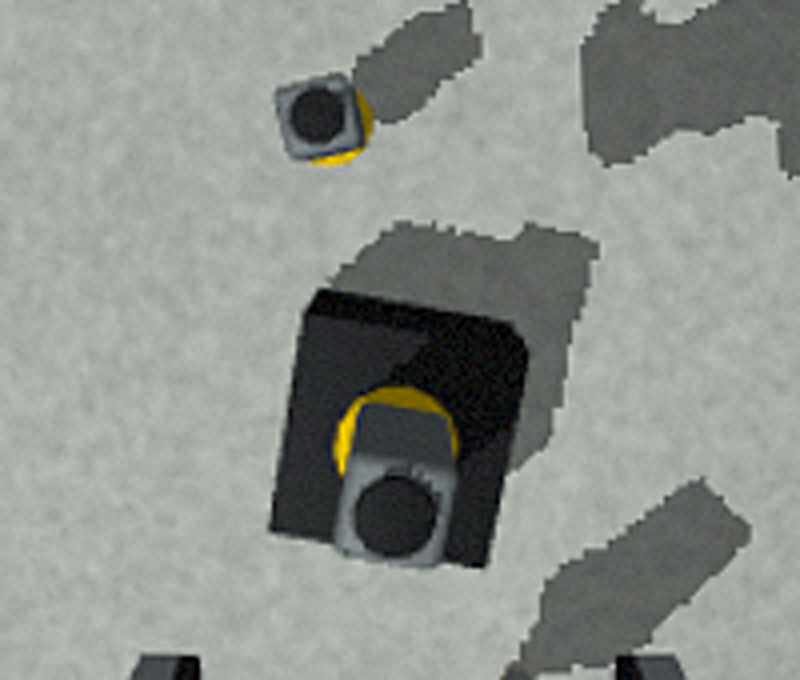

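View pics/w7.png

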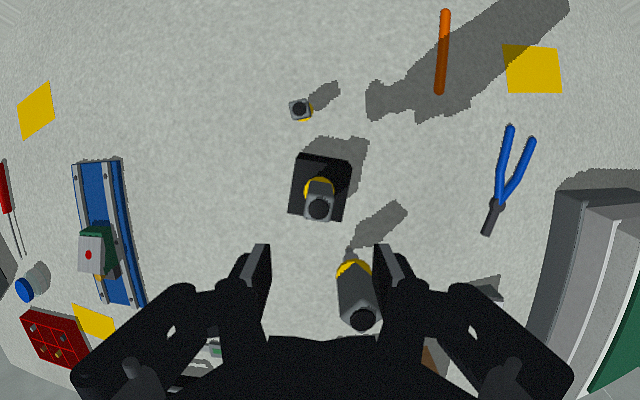

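```bash
python3 - <<'E'
from h import *
T=np.load('pics/w7.npy')
f=lambda u,v,z:onz('wrist',(220+(u+.5)/4-.5,80+(v+.5)/4-.5),z,T)
def pr(n,ps,z):
    P=[f(u,v,z) for u,v in ps]
    print(n,[p[:2].round(1) for p in P],'c',(sum(P)/len(P)).round(1))
    for i in range(len(P)):
        d=P[(i+1)%len(P)]-P[i];print('  len',np.hypot(d[0],d[1]).round(1),'ang',np.degrees(np.arctan2(d[1],d[0])).round(1)%90)
pr('stand',[(303,312),(527,350),(488,567),(270,530)],65)
pr('handle',[(352,455),(457,462),(445,565),(338,552)],131)
pr('small',[(275,92),(347,73),(364,150),(294,162)],90)
print('cap c',f(395,516,135).round(1))
E
```

```text
stand [array([447.9, 160.4]), array([460.6, 217.8]), array([519.2, 205.8]), array([506. , 147.6])] c [483.4 182.9  65. ]
  len 58.8 ang 77.5
  len 59.9 ang 78.4
  len 59.7 ang 77.2
  len 59.5 ang 77.6
handle [array([470.8, 174.6]), array([473.4, 196.5]), array([495.9, 193.1]), array([491.9, 170.4])] c [483.  183.6 131. ]
  len 22.0 ang 83.3
  len 22.8 ang 81.4
  len 23.0 ang 80.0
  len 21.5 ang 78.6
small [array([392.4, 159.1]), array([389. , 176.1]), array([407.4, 179.1]), array([409.3, 162.6])] c [399.5 169.2  90. ]
  len 17.4 ang 11.299999999999997
  len 18.7 ang 9.4
  len 16.6 ang 6.400000000000006
  len 17.2 ang 11.900000000000006
cap c [483.3 183.  135. ]
```

```bash
python3 - <<'E'
from h import *
togo([483.2,183.2,107],169)
print(R.from_quat(read_state()['ee_rot']).as_matrix().round(4))
E
```

```text
t 7.5 pos [480.1 185.9 254.7] yaw 177.31 tilt 1.09 shift [-0.006  -0.0027  0.1476] turn 8.31 F [ 0.4 -0.9  0. ] w 51.5
[[-0.9987  0.047  -0.0189]
 [ 0.0469  0.9989  0.0025]
 [ 0.019   0.0016 -0.9998]]
```

jog_arm:
  increments:
    - [-0.003,-0.003,0.02,4]
    - [-0.003,-0.003,0.05,8.3]
    - [-0.003,-0.003,0.07,8.3]
    - [-0.003,-0.003,0.08,8.3]

```text
clock: 8.0
position: [481.2, 181.4, 173.5]
ee_rot: [0.097, 0.995, -0.0, -0.01]
contact_force: [0.2, -0.0, 0.4]
gripper_width: 51.5
```

```bash
python3 - <<'E'
from h import *
im,s=snap('wrist','w8');T=np.load('pics/w8.npy'); togo([483.2,183.2,107],169)
print(R.from_quat(read_state()['ee_rot']).as_matrix().round(4))
E
```

```text
t 8.05 pos [480.9 181.5 172.8] yaw 168.9 tilt 1.24 shift [-0.0034  0.0024  0.0657] turn -0.1 F [0.2 0.2 0.1] w 51.2
[[-9.811e-01  1.924e-01 -2.170e-02]
 [ 1.924e-01  9.813e-01  8.000e-04]
 [ 2.140e-02 -3.400e-03 -9.998e-01]]
```

View pics/w8.png

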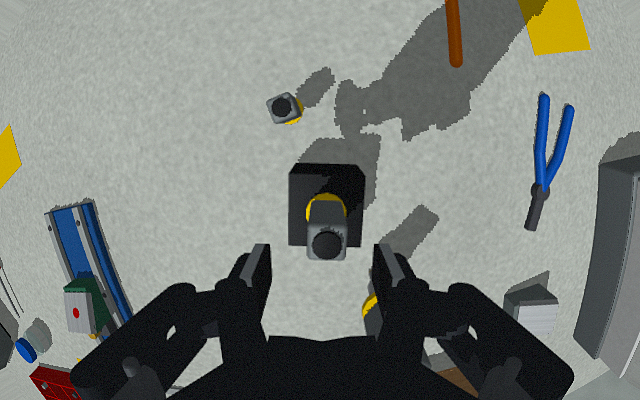

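jog_arm:
  increments:
    - [-0.003,0.0025,0.02,0]
    - [-0.0035,0.0025,0.045,0]
    - [-0.0035,0.0025,0.06,0]
    - [-0.0035,0.0025,0.066,0]
    - [-0.0035,0.0025,0.066,0]

```text
clock: 8.68
position: [483.6, 183.3, 107.0]
ee_rot: [0.097, 0.995, -0.001, -0.011]
contact_force: [0.7, 1.4, 1.8]
gripper_width: 51.3
```

jog_arm:
  increments:
    - [0,0,0,0]
    - [0,0,0,0]
    - [0,0,0,0]
    - [0,0,0,0]
    - [0,0,0,0]
    - [0,0,0,0]
  hand: -1

```text
clock: 9.43
position: [484.2, 183.8, 108.0]
ee_rot: [0.096, 0.995, -0.0, -0.01]
contact_force: [-1.1, 0.5, 6.2]
gripper_width: 23.4
```

```bash
python3 - <<'E'
from h import *
im,s=snap('wrist','w9'); togo([483.2,183.2,107],169); snap('side','d9');snap('scene','s9')
a=cv2.resize(cv2.imread('pics/d9.png')[170:310,240:400],None,fx=2.5,fy=2.5);b=cv2.resize(cv2.imread('pics/s9.png')[90:230,280:440],None,fx=2.5,fy=2.5)
cv2.imwrite('pics/c10.png',np.hstack([a,b]))
E
```

```text
t 9.47 pos [484.3 183.8 108. ] yaw 168.94 tilt 1.12 shift [ 0.0009 -0.0008  0.001 ] turn -0.06 F [-0.9  0.8  5.6] w 23.4
```

View pics/c10.png

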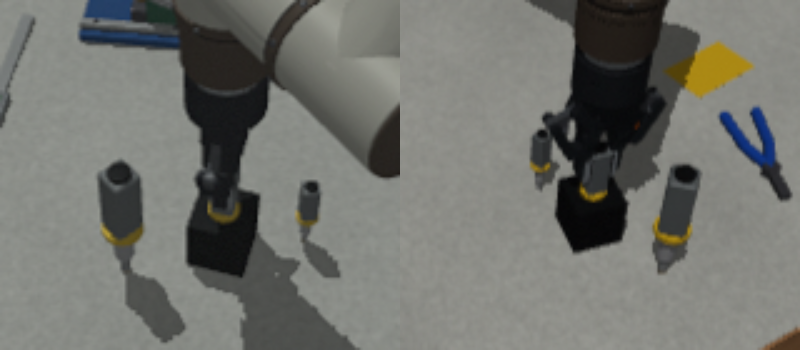

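jog_arm:
  increments:
    - [0,0,-0.008,0]
    - [0,0,-0.016,0]
    - [0,0,-0.026,0]
    - [0,0,-0.026,0]

```text
clock: 10.07
position: [485.2, 184.1, 135.0]
ee_rot: [0.096, 0.995, 0.001, -0.009]
contact_force: [0.2, 0.1, -2.0]
gripper_width: 23.3
```

```bash
python3 - <<'E'
from h import *
im,s=snap('wrist','w10'); togo([484.3,183.8,134],169); snap('side','d10');snap('scene','s10')
a=cv2.resize(cv2.imread('pics/d10.png')[170:310,240:400],None,fx=2.5,fy=2.5);b=cv2.resize(cv2.imread('pics/s10.png')[90:230,280:440],None,fx=2.5,fy=2.5)
cv2.imwrite('pics/c11.png',np.hstack([a,b]))
E
```

```text
t 10.12 pos [484.8 183.9 134.4] yaw 168.94 tilt 1.09 shift [ 0.0005 -0.0002  0.0004] turn -0.06 F [ 0.5 -0.2 -0.9] w 23.4
```

View pics/c11.png

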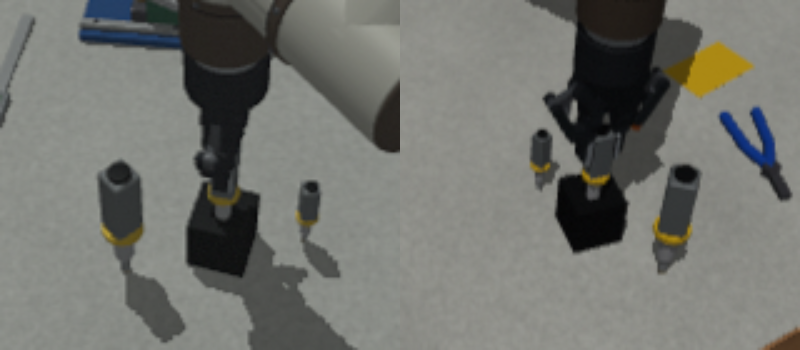

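jog_arm:
  increments:
    - [0.003,0,0,0]
    - [0.006,0,0,0]
    - [0.009,0,0,0]
    - [0.012,0,0,0]
    - [0.015,0,0,0]

```text
clock: 10.85
position: [472.1, 186.8, 134.8]
ee_rot: [0.096, 0.995, 0.001, -0.007]
contact_force: [8.3, -3.4, -4.0]
gripper_width: 23.3
```

```bash
python3 - <<'E'
from h import *
togo([484.3,183.8,134],169); snap('side','d11');snap('scene','s11')
a=cv2.resize(cv2.imread('pics/d11.png')[200:280,280:380],None,fx=4,fy=4);b=cv2.resize(cv2.imread('pics/s11.png')[110:190,320:420],None,fx=4,fy=4)
cv2.imwrite('pics/c12.png',np.hstack([a,b]))
E
```

```text
t 10.85 pos [472.1 186.8 134.8] yaw 169.01 tilt 0.84 shift [-0.0126 -0.0006  0.0006] turn 0.01 F [ 8.3 -3.4 -4. ] w 23.3
```

View pics/c12.png

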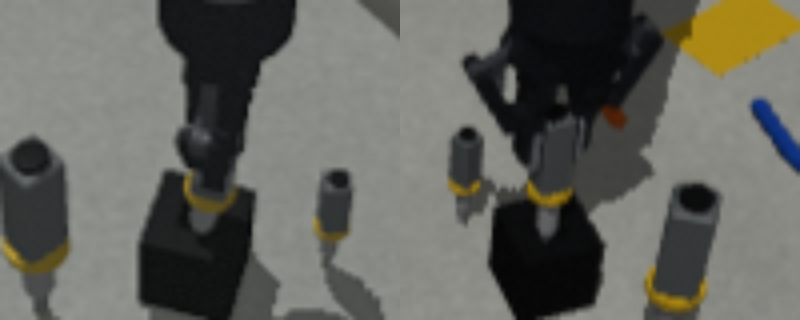

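jog_arm:
  increments:
    - [0.003,0,0,0]
    - [0.006,0,0,0]
    - [0.009,0,0,0]
    - [0.012,0,0,0]
    - [0.015,0,0,0]
    - [0.018,0,0,0]
    - [0.021,0,0,0]
    - [0.024,0,0,0]

```text
clock: 11.95
position: [451.7, 192.7, 136.9]
ee_rot: [0.095, 0.995, 0.002, -0.003]
contact_force: [9.4, -2.4, 0.6]
gripper_width: 23.4
```

```bash
python3 - <<'E'
from h import *
togo([484.3,183.8,134],169); snap('side','d12');snap('scene','s12')
a=cv2.resize(cv2.imread('pics/d12.png')[200:280,280:380],None,fx=4,fy=4);b=cv2.resize(cv2.imread('pics/s12.png')[110:190,320:420],None,fx=4,fy=4)
cv2.imwrite('pics/c13.png',np.hstack([a,b]))
E
```

```text
t 11.95 pos [451.7 192.7 136.9] yaw 169.12 tilt 0.49 shift [-0.0337 -0.0026  0.0027] turn 0.12 F [ 9.4 -2.4  0.6] w 23.4
```

View pics/c13.png

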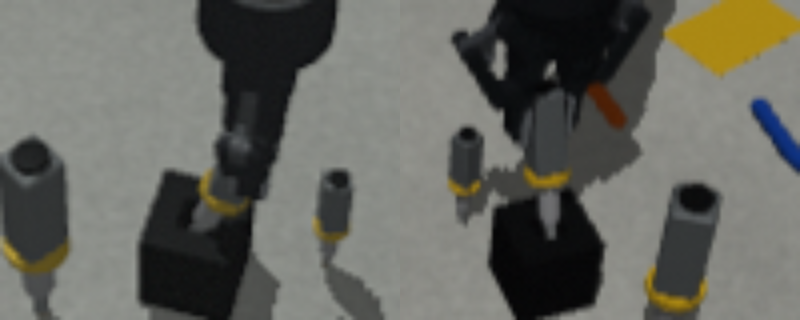

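jog_arm:
  increments:
    - [-0.001,0,-0.002,0]
    - [0.004,0,-0.012,0]
    - [0.009,0,-0.024,0]
    - [0.015,0,-0.04,0]
    - [0.015,0,-0.06,0]
    - [0.015,0,-0.09,0]
    - [0.015,0,-0.12,0]
    - [0.015,0,-0.12,0]

```text
clock: 13.05
position: [438.0, 195.7, 260.2]
ee_rot: [0.094, 0.996, 0.005, -0.001]
contact_force: [-0.2, 0.5, -1.6]
gripper_width: 23.2
```

```bash
python3 - <<'E'
from h import *
togo([484.3,183.8,134],169); snap('side','d13');snap('scene','s13');snap('wrist','w13')
a=cv2.resize(cv2.imread('pics/d13.png')[150:280,280:410],None,fx=3,fy=3);b=cv2.resize(cv2.imread('pics/s13.png')[60:190,300:430],None,fx=3,fy=3)
cv2.imwrite('pics/c14.png',np.hstack([a,b]))
E
```

```text
t 13.05 pos [438.  195.7 260.2] yaw 169.16 tilt 0.58 shift [-0.0482 -0.0042  0.126 ] turn 0.16 F [-0.2  0.5 -1.6] w 23.2
```

View pics/c14.png

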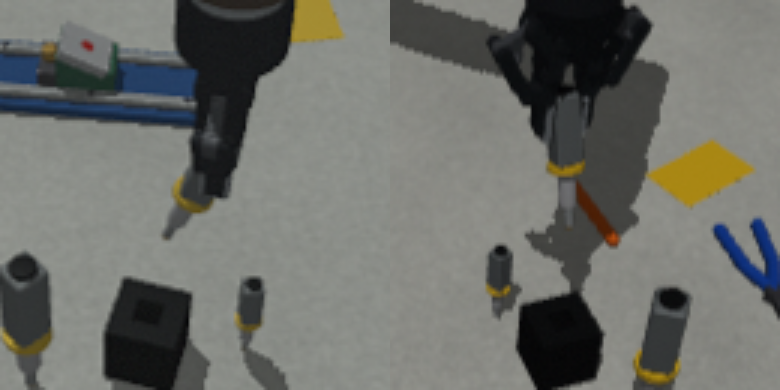

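View pics/w13.png

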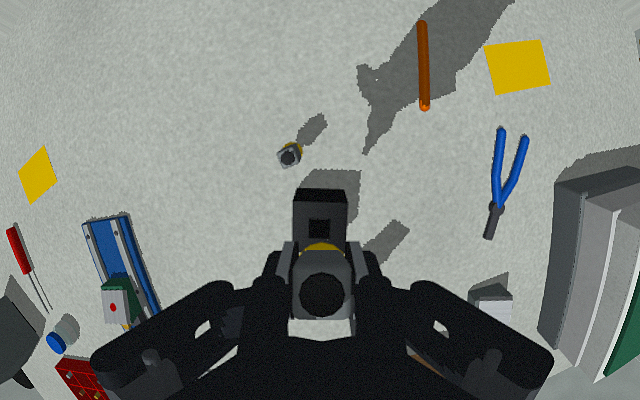

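```bash
python3 - <<'E'
from h import *
togo([518,-155,215],177.5)
E
```

```text
t 13.2 pos [436.5 194.5 256.4] yaw 169.12 tilt 0.58 shift [-0.1464 -0.328   0.0389] turn -8.38 F [-0.8  0.1 -1.7] w 23.2
```

jog_arm:
  increments:
    - [-0.016,-0.036,0,0]
    - [-0.032,-0.072,0,-2]
    - [-0.049,-0.109,0,-4]
    - [-0.065,-0.146,0,-6]
    - [-0.081,-0.182,0,-8]
    - [-0.098,-0.219,0,-8.4]
    - [-0.114,-0.255,0.01,-8.4]
    - [-0.13,-0.291,0.02,-8.4]
    - [-0.14,-0.315,0.03,-8.4]
    - [-0.146,-0.328,0.038,-8.4]

```text
clock: 14.45
position: [516.7, -155.9, 213.8]
ee_rot: [0.022, 1.0, 0.003, -0.006]
contact_force: [-0.3, 0.7, -1.3]
gripper_width: 23.1
```

jog_arm:
  increments:
    - [0,0,0,0]
    - [0,0,0,0]

```text
clock: 14.7
position: [516.5, -155.3, 213.6]
ee_rot: [0.022, 1.0, 0.003, -0.007]
contact_force: [-0.2, -0.4, -1.6]
gripper_width: 23.1
```

```bash
python3 - <<'E'
from h import *
togo([518,-155,215],177.5); snap('side','d14');snap('scene','s14');snap('wrist','w14'); togo([518,-155,215],177.5)
crop('d14',260,90,380,190,6,'c15');crop('s14',210,150,330,260,6,'c16')
E
```

```text
t 14.7 pos [ 516.5 -155.3  213.6] yaw 177.47 tilt 0.82 shift [-0.0014  0.0004 -0.0014] turn -0.03 F [-0.2 -0.4 -1.6] w 23.1
t 14.85 pos [ 516.9 -155.2  214.4] yaw 177.51 tilt 0.72 shift [-0.0011  0.0002 -0.0006] turn 0.01 F [ 0.4  0.4 -1.5] w 22.8
```

View pics/c15.png

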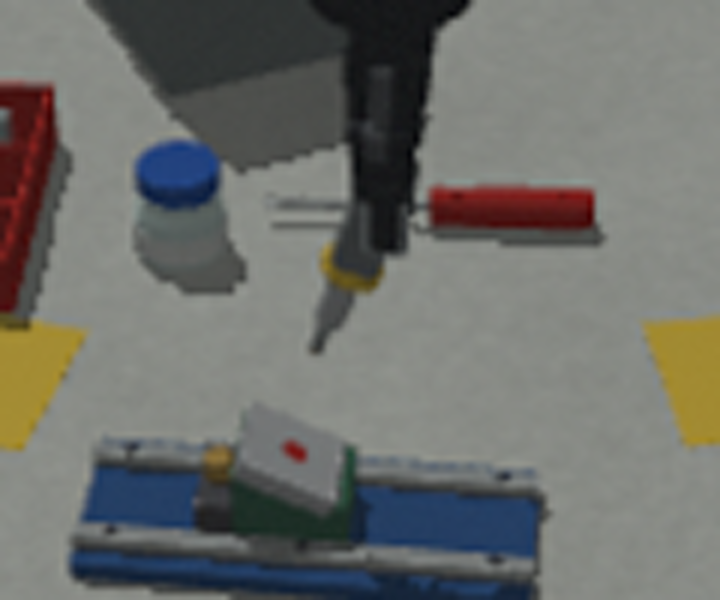

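View pics/c16.png

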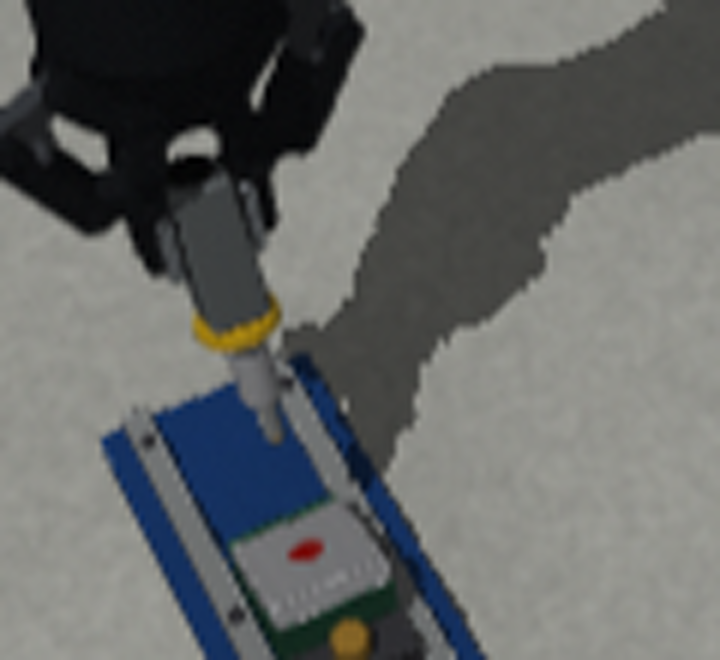

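```bash
python3 - <<'E'
from h import *
def T(d,s): return tri([ray('side',(d[0]/6+260-.4,d[1]/6+90-.4)),ray('scene',(s[0]/6+210-.4,s[1]/6+150-.4))])
tip=T((316,351),(277,440));col=T((352,268),(238,324));dot=T((294,451),(306,550));ne=T((330,322),(265,402))
for n,p in zip(['tip','collar','dot','noseend'],[tip,col,dot,ne]): print(n,p[0].round(1),np.round(p[1][0],1))
j=np.array([np.cos(np.radians(-2.5)),np.sin(np.radians(-2.5)),0]);k=np.array([-j[1],j[0],0])
v=col[0]-tip[0];print('len',np.linalg.norm(v),'lean toward -x',np.degrees(np.arctan2(-v@j,v[2])),'lateral',np.degrees(np.arctan2(v@k,v[2])))
print('tip rel dot: jx,jy,z',(tip[0]-dot[0])@j,(tip[0]-dot[0])@k,(tip[0]-dot[0])[2])
s=read_state();print('tip rel TCP',(tip[0]-s['position']).round(1))
E
```

```text
tip [ 550.8 -155.5  123. ] 1.4
collar [ 533.1 -155.2  175.2] 1.1
dot [ 561.4 -155.7   57.5] 0.3
noseend [ 544.4 -155.5  141. ] 2.1
len 55.1673342319882 lean toward -x 18.761065292933996 lateral -0.6032365072554015
tip rel dot: jx,jy,z -10.593807679598457 -0.23994911265512675 65.51070768214049
tip rel TCP [ 33.9  -0.3 -91.4]
```

```bash
python3 - <<'E'
from h import *
togo([510,177,240],167.7)
E
```

```text
t 14.85 pos [ 516.9 -155.2  214.4] yaw 177.51 tilt 0.72 shift [ 0.0217  0.3317 -0.0237] turn 9.81 F [ 0.4  0.4 -1.5] w 22.8
```

jog_arm:
  increments:
    - [0.002,0.03,-0.02,0]
    - [0.005,0.07,-0.03,2]
    - [0.008,0.11,-0.03,4]
    - [0.01,0.15,-0.03,6]
    - [0.013,0.19,-0.03,8]
    - [0.016,0.23,-0.03,9.8]
    - [0.018,0.27,-0.03,9.8]
    - [0.02,0.3,-0.026,9.8]
    - [0.022,0.322,-0.024,9.8]
    - [0.022,0.332,-0.024,9.8]

```text
clock: 16.1
position: [509.4, 178.5, 240.4]
ee_rot: [0.106, 0.994, 0.002, -0.006]
contact_force: [-0.2, 0.1, -2.3]
gripper_width: 23.7
```

```bash
python3 - <<'E'
from h import *
togo([510,177,135],167.7)
E
```

```text
t 16.1 pos [509.4 178.5 240.4] yaw 167.78 tilt 0.72 shift [-0.0022 -0.0016  0.1053] turn 0.08 F [-0.2  0.1 -2.3] w 23.7
```

jog_arm:
  increments:
    - [-0.002,-0.002,0.03,0]
    - [-0.002,-0.002,0.06,0]
    - [-0.002,-0.002,0.085,0]
    - [-0.002,-0.002,0.1,0]
    - [-0.002,-0.002,0.105,0]
    - [-0.002,-0.002,0.105,0]

```text
clock: 16.85
position: [510.2, 176.7, 135.8]
ee_rot: [0.106, 0.994, 0.002, -0.006]
contact_force: [0.5, 1.2, -0.3]
gripper_width: 23.5
```

```bash
python3 - <<'E'
from h import *
togo([485,182.5,135],167.7); snap('side','d15');snap('scene','s15')
a=cv2.resize(cv2.imread('pics/d15.png')[180:290,270:380],None,fx=3.6,fy=3.6);b=cv2.resize(cv2.imread('pics/s15.png')[90:200,310:420],None,fx=3.6,fy=3.6)
cv2.imwrite('pics/c17.png',np.hstack([a,b]))
E
```

```text
t 16.85 pos [510.2 176.7 135.8] yaw 167.78 tilt 0.69 shift [0.0258 0.0003 0.0011] turn 0.08 F [ 0.5  1.2 -0.3] w 23.5
```

View pics/c17.png

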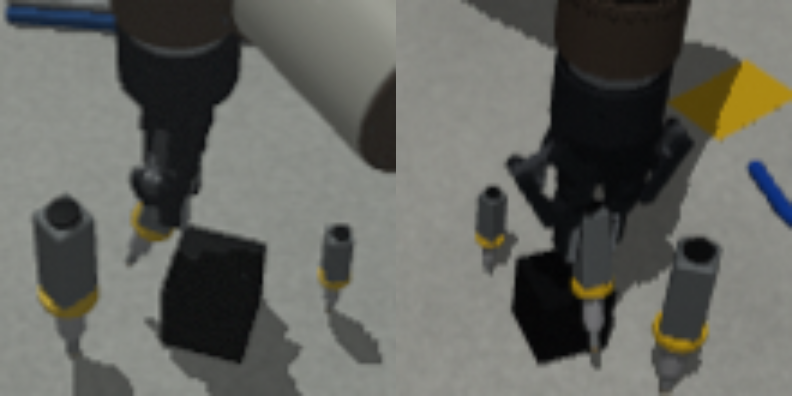

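jog_arm:
  increments:
    - [0.004,0,0,0]
    - [0.008,0,0,0]
    - [0.012,0,0,0]
    - [0.016,0,0,0]

```text
clock: 17.45
position: [494.4, 180.4, 136.6]
ee_rot: [0.106, 0.994, 0.003, -0.005]
contact_force: [-0.2, 0.6, -1.0]
gripper_width: 23.5
```

jog_arm:
  increments:
    - [0.003,0,0.001,0]
    - [0.006,0,0.001,0]

```text
clock: 17.7
position: [490.8, 182.3, 137.0]
ee_rot: [0.105, 0.994, 0.004, -0.002]
contact_force: [6.0, -3.3, 0.9]
gripper_width: 23.5
```

jog_arm:
  increments:
    - [0.003,0,0.001,0]
    - [0.006,0,0.001,0]
    - [0.009,0,0.001,0]

```text
clock: 18.08
position: [485.0, 185.3, 138.0]
ee_rot: [0.105, 0.994, 0.005, 0.001]
contact_force: [-0.6, 1.9, 9.1]
gripper_width: 23.6
```

jog_arm:
  increments:
    - [-0.005,0,0,0]
    - [-0.015,0,0,0]
    - [-0.02,0,-0.02,0]
    - [-0.02,0,-0.06,0]
    - [-0.02,0,-0.1,0]
    - [-0.02,0,-0.11,0]

```text
clock: 18.82
position: [505.3, 180.4, 250.2]
ee_rot: [0.105, 0.994, 0.007, 0.003]
contact_force: [-0.3, -0.4, -2.3]
gripper_width: 23.2
```

```bash
python3 - <<'E'
from h import *
togo([516,-155,190],177.5)
E
```

```text
t 18.82 pos [505.3 180.4 250.2] yaw 167.95 tilt 0.85 shift [-0.0802 -0.3266  0.056 ] turn -9.55 F [-0.3 -0.4 -2.3] w 23.2
```

jog_arm:
  increments:
    - [-0.008,-0.036,0,0]
    - [-0.016,-0.072,0,-2]
    - [-0.025,-0.109,0,-4]
    - [-0.035,-0.146,0,-6]
    - [-0.045,-0.182,0,-8]
    - [-0.055,-0.219,0,-9.5]
    - [-0.065,-0.255,0.01,-9.5]
    - [-0.07,-0.291,0.02,-9.5]
    - [-0.075,-0.315,0.03,-9.5]
    - [-0.08,-0.327,0.036,-9.5]

```text
clock: 20.08
position: [514.4, -156.8, 207.7]
ee_rot: [0.023, 1.0, 0.007, 0.001]
contact_force: [0.2, -0.2, -1.4]
gripper_width: 23.4
```

jog_arm:
  increments:
    - [0,0,0,0]
    - [0,0,0,0]

```text
clock: 20.32
position: [514.4, -156.2, 207.4]
ee_rot: [0.023, 1.0, 0.007, 0.001]
contact_force: [0.2, 0.3, -1.3]
gripper_width: 23.5
```

```bash
python3 - <<'E'
from h import *
togo([518,-155,215],177.5); snap('side','d16');snap('scene','s16');togo([518,-155,215],177.5)
crop('d16',260,90,380,190,6,'c18');crop('s16',210,150,330,260,6,'c19')
E
```

```text
t 20.32 pos [ 514.4 -156.2  207.4] yaw 177.36 tilt 0.8 shift [-0.0035  0.0015 -0.0076] turn -0.14 F [ 0.2  0.3 -1.3] w 23.5
t 20.43 pos [ 514.7 -156.   208. ] yaw 177.4 tilt 0.8 shift [-0.0033  0.0013 -0.007 ] turn -0.1 F [-0.1 -0.4 -1.1] w 23.3
```

View pics/c18.png

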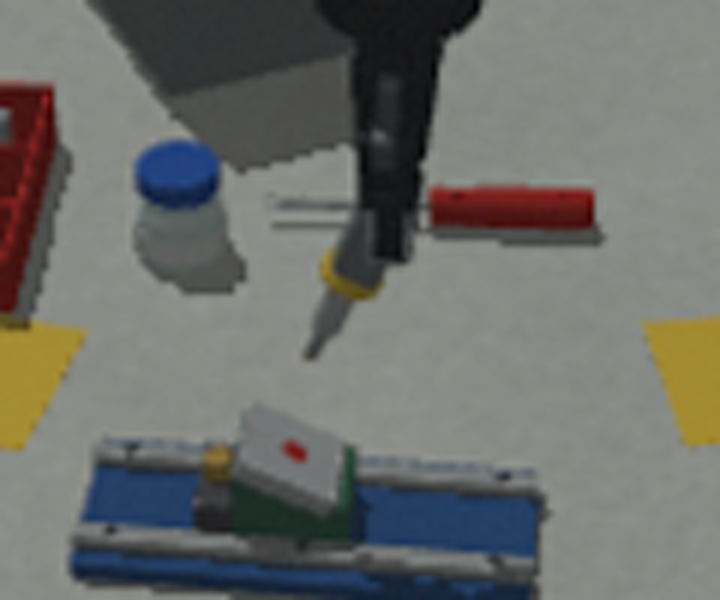

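View pics/c19.png

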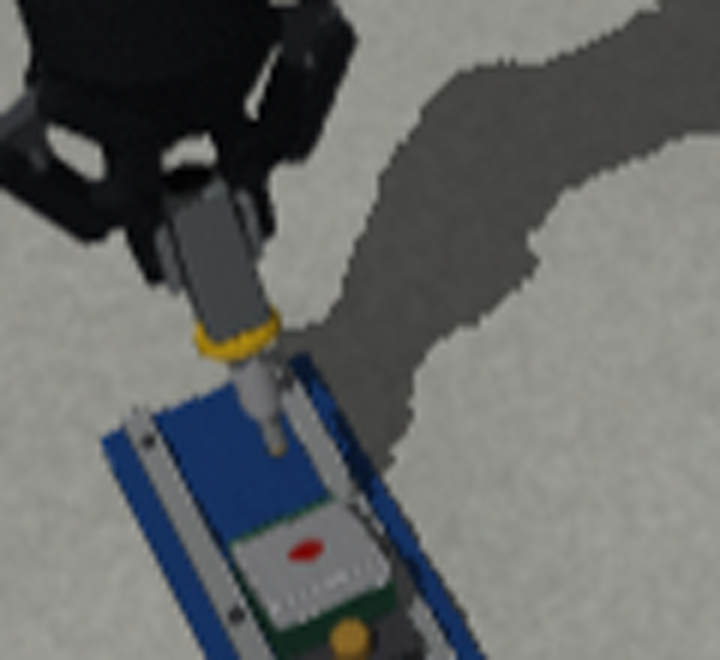

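```bash
python3 - <<'E'
from h import *
def T(d,s): return tri([ray('side',(d[0]/6+260-.4,d[1]/6+90-.4)),ray('scene',(s[0]/6+210-.4,s[1]/6+150-.4))])
tip=T((309,357),(278,452));col=T((352,275),(239,334));dot=T((294,451),(306,550))
for n,p in zip(['tip','collar','dot'],[tip,col,dot]): print(n,p[0].round(1),np.round(p[1][0],1))
j=np.array([np.cos(np.radians(-2.5)),np.sin(np.radians(-2.5)),0]);k=np.array([-j[1],j[0],0])
v=col[0]-tip[0];print('len',np.linalg.norm(v),'lean toward -x',np.degrees(np.arctan2(-v@j,v[2])),'lateral',np.degrees(np.arctan2(v@k,v[2])))
print('tip rel dot: jx,jy,z',(tip[0]-dot[0])@j,(tip[0]-dot[0])@k,(tip[0]-dot[0])[2])
s=read_state();d=tip[0]-s['position'];print('tip rel TCP',d.round(1),np.degrees(np.arctan2(d[0],2-d[2])),np.hypot(d[0],2-d[2]))
print(R.from_quat(s['ee_rot']).as_matrix()[:,2])
E
```

```text
tip [ 553.8 -156.5  118.7] 0.8
collar [ 533.3 -156.   170.3] 1.4
dot [ 561.4 -155.7   57.5] 0.3
len 55.5088954209321 lean toward -x 21.704220221914614 lateral -0.38799874924666905
tip rel dot: jx,jy,z -7.533504350265243 -1.143444615350451 61.21811552426375
tip rel TCP [ 39.1  -0.5 -89.3] 23.199556724521504 99.33878142494895
[ 0.00373543  0.01353573 -0.99990141]
```

jog_arm:
  increments:
    - [-0.001,0.0005,0.015,0]
    - [-0.001,0.0005,0.03,0]
    - [-0.001,0.0005,0.042,0]
    - [-0.001,0.0005,0.047,0]
    - [-0.001,0.0005,0.047,0]

```text
clock: 21.05
position: [515.8, -155.0, 160.5]
ee_rot: [0.023, 1.0, 0.007, 0.001]
contact_force: [-0.0, 0.3, -1.1]
gripper_width: 23.5
```

```bash
python3 - <<'E'
from h import *
togo([518,-155,215],177.5); snap('side','d17');snap('scene','s17');togo([518,-155,215],177.5)
crop('d17',280,120,360,190,10,'c20');crop('s17',220,190,300,260,10,'c21')
E
```

```text
t 21.05 pos [ 515.8 -155.   160.5] yaw 177.41 tilt 0.79 shift [-0.0023  0.0008 -0.0545] turn -0.09 F [-0.   0.3 -1.1] w 23.5
t 21.15 pos [ 516.3 -155.   161.4] yaw 177.4 tilt 0.81 shift [-0.0019  0.0008 -0.0536] turn -0.1 F [ 0.8 -0.8 -1.5] w 23.2
```

View pics/c20.png

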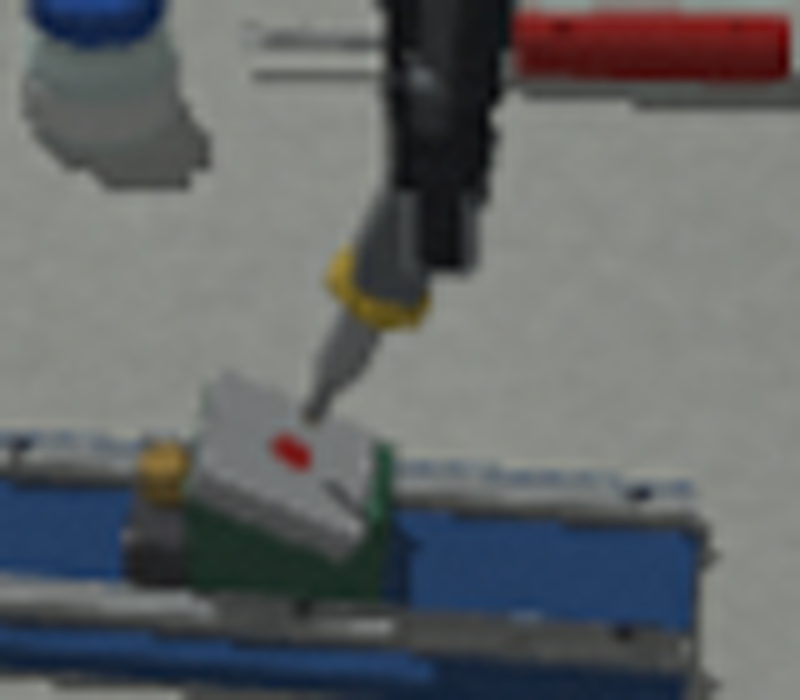

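View pics/c21.png

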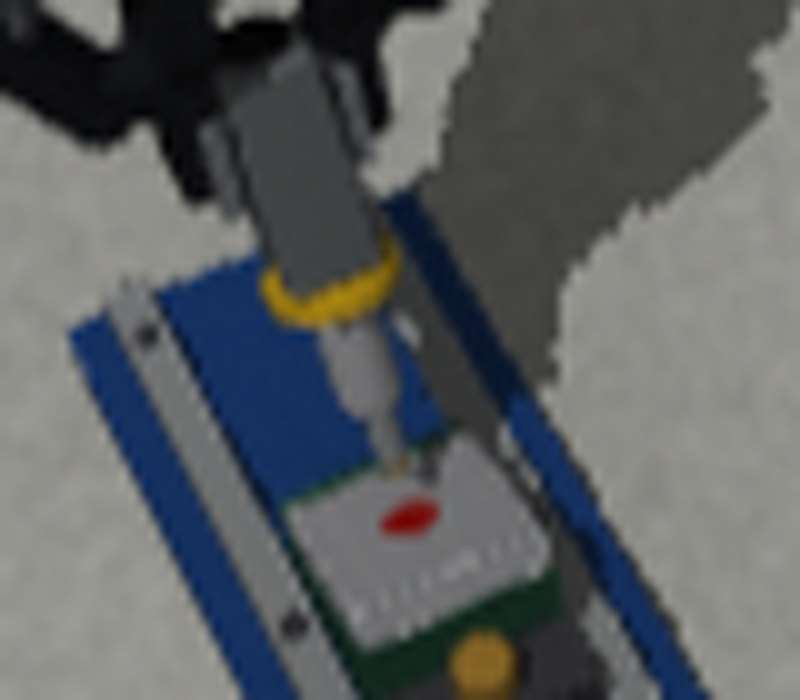

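```bash
python3 - <<'E'
from h import *
def T(d,s): return tri([ray('side',(d[0]/10+280-.45,d[1]/10+120-.45)),ray('scene',(s[0]/10+220-.45,s[1]/10+190-.45))])
tip=T((312,420),(397,472));col=T((380,288),(331,288));dot=T((292,452),(410,518))
for n,p in zip(['tip','collar','dot'],[tip,col,dot]): print(n,p[0].round(1),np.round(p[1][0],1))
j=np.array([np.cos(np.radians(-2.5)),np.sin(np.radians(-2.5)),0]);k=np.array([-j[1],j[0],0]);z=np.array([0,0,1.])
a=np.radians(25);n=-np.sin(a)*j+np.cos(a)*z;t=np.cos(a)*j+np.sin(a)*z
v=col[0]-tip[0];print('len',np.linalg.norm(v),'lean',np.degrees(np.arctan2(-v@j,v[2])),'lat',np.degrees(np.arctan2(v@k,v[2])))
e=tip[0]-dot[0];print('tip rel dot: along normal',e@n,'upslope',e@t,'jy',e@k)
s=read_state();d=tip[0]-s['position'];print('tip rel TCP',d.round(1),np.degrees(np.arctan2(d[0],2-d[2])),np.hypot(d[0],2-d[2]))
E
```

```text
tip [ 555.4 -155.5   70.4] 1.2
collar [ 535.1 -155.9  122.6] 1.4
dot [ 561.1 -155.9   57.2] 0.5
len 55.98126409420182 lean 21.220764494621363 lat -1.4297237639987475
tip rel dot: along normal 14.422532486942538 upslope 0.3726073785235129 jy 0.2197566479170729
tip rel TCP [ 39.1  -0.4 -91. ] 22.813799284550356 100.85600769898386
```

jog_arm:
  increments:
    - [-0.0015,0,0.003,0]
    - [-0.003,0,0.006,0]
    - [-0.004,0,0.009,0]
    - [-0.0052,0,0.0115,0]
    - [-0.006,0,0.0127,0]
    - [-0.006,0,0.0127,0]

```text
clock: 21.9
position: [522.3, -155.1, 148.6]
ee_rot: [0.023, 1.0, 0.007, 0.002]
contact_force: [-0.5, 1.1, -1.5]
gripper_width: 23.7
```

```bash
python3 - <<'E'
from h import *
togo([518,-155,215],177.5); snap('side','d18');snap('scene','s18')
f=[]
for i in range(6): get_image('side'); s=read_state(); f.append(np.r_[s['position'],s['contact_force']])
print(np.mean(f,0).round(2))
a=cv2.resize(cv2.imread('pics/d18.png')[140:190,285:335],None,fx=8,fy=8,interpolation=2);b=cv2.resize(cv2.imread('pics/s18.png')[210:260,235:285],None,fx=8,fy=8,interpolation=2)
cv2.imwrite('pics/c22.png',np.hstack([a,b]))
E
```

```text
t 21.9 pos [ 522.3 -155.1  148.6] yaw 177.4 tilt 0.8 shift [ 0.0041  0.0008 -0.0664] turn -0.1 F [-0.5  1.1 -1.5] w 23.7
[ 5.2234e+02 -1.5514e+02  1.4879e+02 -1.9000e-01  6.3000e-01 -1.3900e+00]
```

View pics/c22.png

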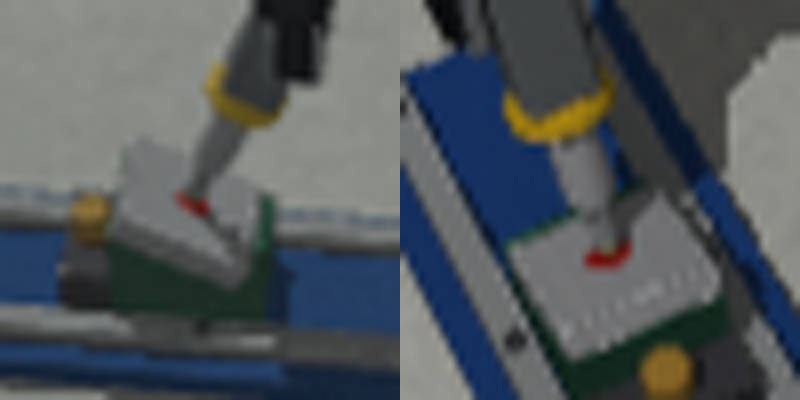

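jog_arm:
  increments:
    - [-0.0007,0,0.0014,0]
    - [-0.0013,0,0.0027,0]
    - [-0.0013,0,0.0027,0]

```text
clock: 22.68
position: [523.7, -155.2, 146.1]
ee_rot: [0.023, 1.0, 0.007, 0.002]
contact_force: [-0.6, 0.7, -0.1]
gripper_width: 23.2
```

```bash
cat > m.py <<'E'
from h import *
f=[]
for i in range(10): get_image('side'); s=read_state(); f.append(np.r_[s['position'],s['contact_force'],R.from_quat(s['ee_rot']).as_matrix()[:,2]])
print(s['clock'],np.mean(f,0).round(3))
E
python3 m.py
```

```text
23.175 [ 5.23655e+02 -1.55171e+02  1.46153e+02 -2.73000e-01  9.70000e-02
 -3.76000e-01  5.00000e-03  1.30000e-02 -1.00000e+00]
```

jog_arm:
  increments:
    - [-0.001,0,0.0015,0]
    - [-0.0014,0,0.003,0]
    - [-0.002,0,0.0043,0]
    - [-0.002,0,0.0043,0]

```text
clock: 23.68
position: [525.6, -155.2, 141.8]
ee_rot: [0.023, 1.0, 0.007, 0.002]
contact_force: [-1.7, 0.8, 2.5]
gripper_width: 23.1
```

```bash
python3 m.py; python3 - <<'E'
from h import *
snap('side','d19');snap('scene','s19')
crop('d19',280,120,360,190,10,'c24');crop('s19',220,190,300,260,10,'c25')
E
```

```text
24.175 [ 5.25560e+02 -1.55213e+02  1.41867e+02 -1.77800e+00  1.40000e-01
  1.44200e+00  5.00000e-03  1.30000e-02 -1.00000e+00]
```

View pics/c24.png

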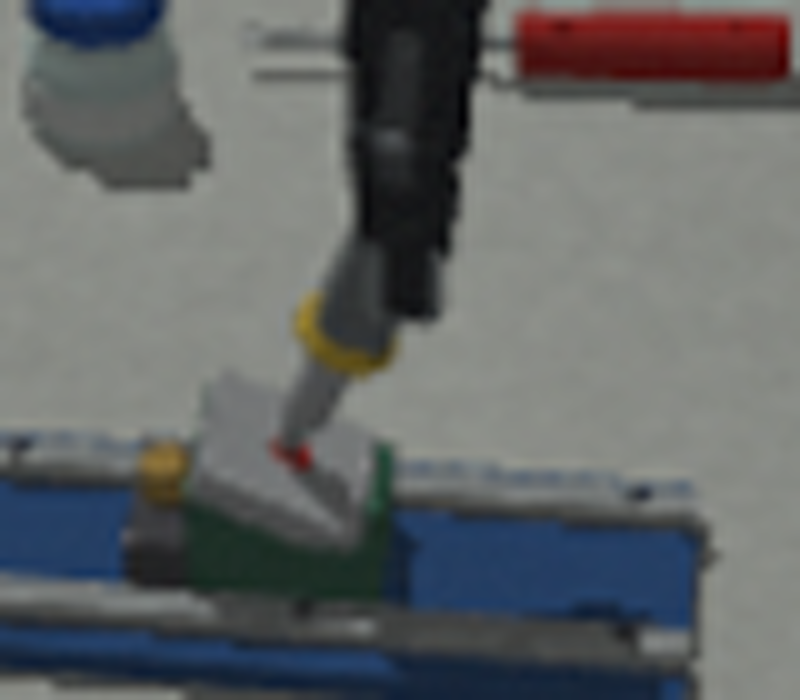

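View pics/c25.png

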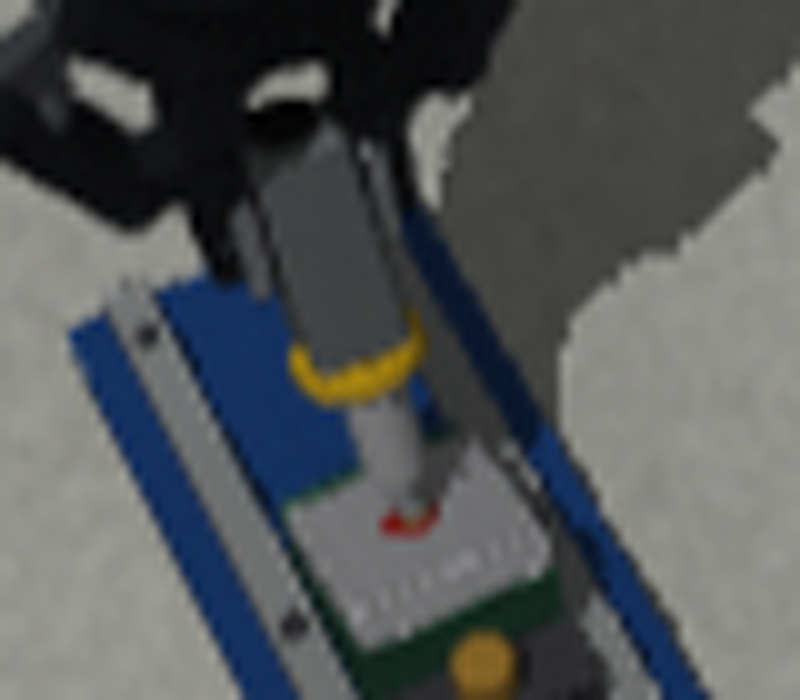

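```bash
python3 - <<'E'
from h import *
def T(d,s): return tri([ray('side',(d[0]/10+280-.45,d[1]/10+120-.45)),ray('scene',(s[0]/10+220-.45,s[1]/10+190-.45))])
col=T((346,337),(358,372));tip=T((290,448),(413,515));dot=T((292,452),(410,519))
j=np.array([np.cos(np.radians(-2.5)),np.sin(np.radians(-2.5)),0]);k=np.array([-j[1],j[0],0])
v=col[0]-tip[0];print(col,tip,'len',np.linalg.norm(v),'lean',np.degrees(np.arctan2(-v@j,v[2])),'lat',np.degrees(np.arctan2(v@k,v[2])),'off',tip[0]-dot[0])
s=read_state();d=tip[0]-s['position'];print(np.degrees(np.arctan2(d[0],2-d[2])),np.hypot(d[0],2-d[2]),s['contact_force'],s['gripper_width'])
print(job_done())
E
```

```text
(array([ 545.4589481 , -156.97625636,  102.17133018]), [np.float64(1.6464164863128754), np.float64(1.6464164863127189)]) (array([ 561.82395824, -155.34376641,   59.18159002]), [np.float64(0.6999992837235611), np.float64(0.699999283723541)]) len 46.0282124262562 lean 20.73935894855706 lat -3.121961662427672 off [0.61010488 0.70151019 2.14691746]
23.168547330461333 92.0782354817524 [-2.04408854  0.42498999  1.67735302] 23.535280938714795
the job is handed in; nothing more can be done
None
```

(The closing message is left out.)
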